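# Find the stamped transport crate and push it into the dispatch lane

## Task

Tip both teal transport crates over towards the robot so that each lies on its front, with its underside facing away from the robot, and look for the red ring stamp that one of them has underneath. Then push the stamped crate, still lying on its front, along the bench until it is wholly inside the green dispatch lane between the yellow lines, and leave the other lying where it was tipped. Only press and push with the fingers: lift no crate off the bench, and leave the bottle, the pot and the orange box alone.

Things in the scene. Friction and masses are not known exactly. Their poses are not given: they have to be found in the camera images.
- stamped_crate: Teal latched box, white lid, about 0.4 kg (0.3 to 0.55). 100 (its x, front to back) by 110 mm (y), 110 mm high. The lid overhangs the front (-x, roughly facing the robot); the underside slopes up to two rear feet. Origin: centre of the footprint, z up at the start. This one has the red ring stamp (80 mm) underneath. It starts on either side.
- plain_crate: Teal latched box, white lid, about 0.4 kg (0.3 to 0.55). 100 (its x, front to back) by 110 mm (y), 110 mm high. The lid overhangs the front (-x, roughly facing the robot); the underside slopes up to two rear feet. Origin: centre of the footprint, z up at the start. This one has no stamp. It starts on the other side.
- lane: The dispatch lane, a flat pale green strip marked on the bench, 360 mm long (its x, roughly away from the robot) and 200 mm wide (its y) between two yellow lines 16 mm wide. Origin at its centre on the bench. No step: things slide onto it.
- reagent: Bystander: amber bottle with a blue cap, 60 mm across, 130 mm high, at the outer left. Origin under its centre.
- pot: Bystander: white sample pot with a red lid, 52 mm across, 60 mm high, beyond the lane's far end. Origin under its centre.
- tipbox: Bystander: orange box 90 x 70 x 55 mm high, at the outer right. Origin under its centre.
- stamped_crate_front (a point): Middle of the stamped crate's front bottom edge (50 mm in front of its origin), the line it tips about. Tipped, it rests stably on this edge and the lid lip, at 1.33 rad, 115 mm front to back, up to 123 mm high, underside away from the robot, centre of mass 37 mm nearer the robot than this edge. It slides like this when pushed low (50 mm up or less) on its upright side.
- stamped_crate_lip (a point): Middle of the outer end, on top, of the stamped crate's lid lip: 110 mm wide, 8 mm thick, 25 mm out from the front wall, 110 mm up. Pressed down near here (8 to 16 N) with the finger following its arc about the front bottom edge, down and towards the robot, the crate tips; past about 0.8 rad it drops on by itself. Straight down alone does not tip it far enough.
- plain_crate_front (a point): Middle of the plain crate's front bottom edge (50 mm in front of its origin), the line it tips about. Tipped, it rests stably on this edge and the lid lip, at 1.33 rad, 115 mm front to back, up to 123 mm high, underside away from the robot, centre of mass 37 mm nearer the robot than this edge. It slides like this when pushed low (50 mm up or less) on its upright side.
- plain_crate_lip (a point): Middle of the outer end, on top, of the plain crate's lid lip: 110 mm wide, 8 mm thick, 25 mm out from the front wall, 110 mm up. Pressed down near here (8 to 16 N) with the finger following its arc about the front bottom edge, down and towards the robot, the crate tips; past about 0.8 rad it drops on by itself. Straight down alone does not tip it far enough.
- edge_left (a point): The +y end of the stamped crate's front bottom edge.
- lip_left (a point): The +y end of the stamped crate's lid lip (outer end, top face).
- edge_right (a point): The -y end of the stamped crate's front bottom edge.
- lip_right (a point): The -y end of the stamped crate's lid lip (outer end, top face).

How it is judged:
By the outcome, as a careful person would: the job done as asked, in the order asked, and still so for the second after the job is handed in, with the robot touching nothing.
It also fails if it takes over 72 s, if anything falls off the work surface, if the arm or the gripper's body presses on something with over 40 N, if the wrist force passes 120 N, or if a joint passes its speed limit or range.

## Robot

A 6-joint arm with a two-finger parallel gripper is mounted at the origin on the work surface. World frame = base frame: x ahead of the robot, y to its left, z up, the work surface at z = 0. Lengths are in mm, angles in degrees, forces in N, time in s.
With the tool pointing down it reaches from about 350 to 850 mm from the base axis. Payload 8.1 kg.
Tool frame: the origin (TCP) lies midway between the tips of the shut fingers; the grasp point (between the pads) lies 19 mm behind it (hold_point_z is the distance from the TCP to the grasp point, in mm); z points along the fingers, y is the direction in which the jaws open and shut (so a half turn about z gives the same grasp; the last joint's range is limited). The gripper opens to 85 mm and grips with 20 to 120 N. Pads are 22 mm wide; open, the fingers measure 114 mm over their backs; the gripper's body (76 mm by 85 mm) begins 54 mm behind the grasp point. The pads swing forward as they close: fully open they stand 13 mm farther back than shut.
Start: joints at [72.227, 7.471, 85.268, -0, 87.261, -4.893], TCP at [133.724, 584.913, 231.292] pointing down, gripper open.
Joint ranges: [-169.43, 169.43], [-51.17, 129.36], [1.28, 143.12], [-76.62, 256.62], [0, 156.53], [-152.29, 152.29]. Speed limits (degrees/s): [136.94, 136.94, 159.86, 180, 180, 180].

## Interface

Orientations are given as [roll, pitch, yaw] about the fixed x, y, z axes, in that order (R = Rz(yaw) Ry(pitch) Rx(roll)).
In Python, from bench import sense, snapshot, camera_params, hand_in, hold_point_z gives the robot as it stands.
- The arm moves only by the tool servo_tool, never from a script. Its argument "motion" is a list of rows, each a list of 7 numbers: the finger opening in mm, from 0 to 85.4, then the shift along the tool's x, y, z in mm, then the turn, a rotation vector about the tool's x, y, z in rad. A call has 1 to 10 rows; each row shifts and turns the pose as measured when the row begins, along the tool's axes as they then stand; what a row does not reach is not made up. A row lasts 1/10 s, in which the tool goes at most 50 mm and 8.59 degrees, less where a joint would pass 70% of its speed; a pose out of reach is approached as far as the arm can. A call with a gripper value outside its range is refused whole. The fingers move at their own pace and stop on an object; "force" is the grip in N (left out, the last holds). Time passes only in rows, so rows that do not move let the fingers close. It gives the time, the measured TCP pose, the force and the opening at its end, in the units of the state.
- sense(): the state, without advancing time (a new reading comes with each control period).
- snapshot(name): name is "side" or "top" or "wrist"; returns the picture (480x640x3 uint8, blue, green, red); there is no depth.
- camera_params(name): a dict with "fx", "fy", "cx", "cy" (pixels), "R" (3x3) and "t" (3): a world point X has camera coordinates R X + t; the wrist camera has in their place "tool_from_camera" (4x4, takes a point from camera to tool coordinates, whose origin is the TCP and whose axes are the flange's). Camera axes: x right, y down, z forward; pixel columns grow to the right and rows downward; lengths in mm; the calibration is good to about 2 mm. A picture is of the moment at which its call begins: read the wrist's pose just before it. camera_params takes no time and is no camera call.
- hand_in(): hands the job in, once; it reports no verdict.
The state is a dict: "time": time; "joint_pos": joint angles; "qd": joint speeds; "joint_efforts": joint torques, N m; "tool_pos": TCP position; "tcp_rot": TCP orientation; "ft_force": force on the tool from outside, world axes, zero at the start; "wrist_torque": the same for the moment, N m; "finger_gap": finger opening in mm.
Only numpy, scipy, OpenCV 4.12 (cv2) and the standard library are available. Lean on these libraries where they do the work, as an engineer would, in place of code of your own. Each camera call takes 0.05 s, during which the arm holds its last target. There are 200 camera calls.

## Working session

There is one attempt and no reset: what is moved stays moved. The work goes in short steps, Python scripts to look and compute and a tool call to move; the robot and the scene stay as the last step left them, time stands still between calls to the robot, and variables do not carry over. Pictures are saved under pics/ and viewed, about 8 in all and at most 12, crops included, and the job is handed in when it is done.

Besides the shell and the picture viewer there is one more tool, called as name(argument=value, ...), one argument or row to a line, values as JSON. servo_tool: Moves the arm, as the interface text tells. Its arguments: {"type":"object","properties":{"motion":{"type":"array"},"force":{"type":"number"}},"required":["motion"]}

```bash
mkdir -p pics; python3 - <<'E'
from bench import *
import cv2,numpy as np
for n in("top","side"):
    im=snapshot(n);cv2.imwrite(f"pics/{n}0.png",im)
    p=camera_params(n);print(n,p)
print(sense(),hold_point_z)
E
```

```text
top {'fx': 464.8984996381454, 'fy': 464.8984996381454, 'cx': 313.96873418013047, 'cy': 241.7897884104828, 'R': array([[-0.0072261 , -0.99996036, -0.0052015 ],
       [-0.99666885,  0.00762469, -0.0811977 ],
       [ 0.08123414,  0.00459743, -0.99668444]]), 't': array([-2.32421685e-01,  6.33238663e+02,  1.37349209e+03])}
side {'fx': 576.5023573156018, 'fy': 576.5023573156018, 'cx': 312.0578266113763, 'cy': 233.48538710170644, 'R': array([[ 0.89843888, -0.43867093,  0.01937515],
       [-0.28527694, -0.61667989, -0.73370497],
       [ 0.3338033 ,  0.65366179, -0.67919189]]), 't': array([-571.62770758,  256.88380532, 1138.74635263])}
{'time': 0.1, 'joint_pos': array([ 7.22273760e+01,  7.51024674e+00,  8.53222112e+01,  1.04650988e-03,
        8.72610946e+01, -4.89278311e+00]), 'qd': array([-0.00390138, -0.00439582, -0.10898455, -0.06837728,  0.02398252,
       -0.01978799]), 'joint_efforts': array([ 9.26545399e-04, -5.70948279e+01, -5.01945019e+01, -2.46264681e-04,
        8.11273843e-03,  2.94383210e-05]), 'tool_pos': array([133.56544014, 584.45004542, 230.36283502]), 'tcp_rot': array([-1.79906877e+02, -9.02065167e-03,  1.67120101e+02]), 'ft_force': array([ 0.44529717, -0.52038729,  0.00485986]), 'wrist_torque': array([-0.02765649, -0.01419928,  0.07489475]), 'finger_gap': 85.59103583769085} 18.700000000000003
```

View pics/top0.png

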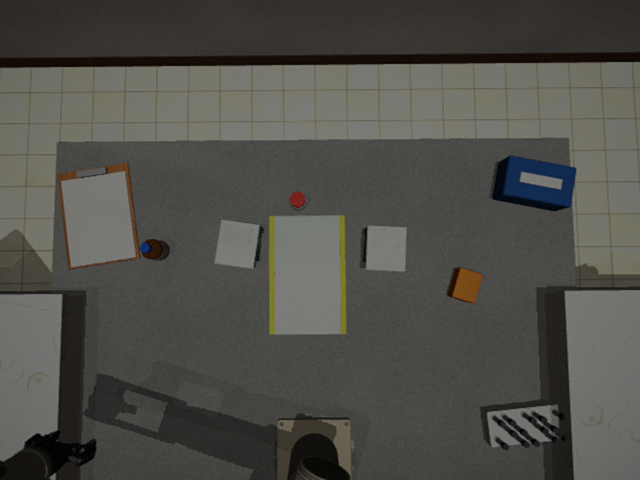

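View pics/side0.png

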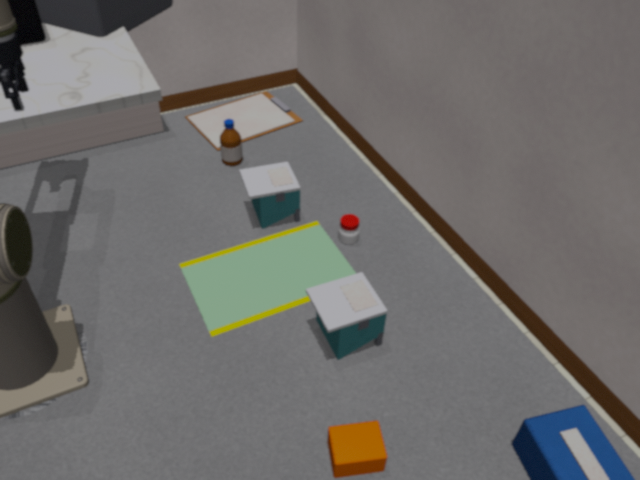

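The top view shows crate lids at about (238,244) on the left and (386,248) on the right. The lane spans cols 269–347 and rows 215–334, the pot is at (297,200), the bottle at (153,249) and the orange box at (465,285). The arm stands at the far left. Next I'll measure lid and lane corners in an enlarged crop.

```bash
cat > h.py <<'E'
from bench import *
import cv2,numpy as np
def ray(n,uv,z):
    p=camera_params(n);R=np.array(p["R"]);t=np.array(p["t"])
    d=R.T@np.array([(uv[0]-p["cx"])/p["fx"],(uv[1]-p["cy"])/p["fy"],1]);c=-R.T@t
    return (c+d*(z-c[2])/d[2])[:2]
def proj(n,X):
    p=camera_params(n);c=np.array(p["R"])@np.array(X,float)+p["t"]
    return np.array([p["fx"]*c[0]/c[2]+p["cx"],p["fy"]*c[1]/c[2]+p["cy"]])
E
python3 - <<'E'
from h import *
im=cv2.imread("pics/top0.png")
b=cv2.convertScaleAbs(im[190:340,210:412],alpha=1.4)
cv2.imwrite("pics/crop1.png",cv2.resize(b,None,fx=3.9,fy=3.9,interpolation=cv2.INTER_CUBIC))
hsv=cv2.cvtColor(im,cv2.COLOR_BGR2HSV)
def rect(mask,box,z,nm):
    m=np.zeros_like(mask);x0,y0,x1,y1=box;m[y0:y1,x0:x1]=mask[y0:y1,x0:x1]
    cs,_=cv2.findContours(m,cv2.RETR_EXTERNAL,cv2.CHAIN_APPROX_NONE);c=max(cs,key=cv2.contourArea)
    P=np.array([ray("top",q[0],z) for q in c],np.float32)
    r=cv2.minAreaRect(P);print(nm,r,"\n",cv2.boxPoints(r).round(1).tolist())
v=(hsv[...,2]>120).astype(np.uint8)
rect(v,(208,210,264,275),110,"L");rect(v,(356,215,415,280),110,"R")
g=(hsv[...,2]>110).astype(np.uint8)
rect(g,(266,208,352,340),0,"lane")
rect(((hsv[...,1]>180)&(hsv[...,2]>90)).astype(np.uint8),(284,186,310,212),60,"pot")
E
```

```text
L ((622.159423828125, 213.5931396484375), (105.58230590820312, 120.61014556884766), 81.75423431396484) 
 [[554.9000244140625, 170.0], [674.2999877929688, 152.6999969482422], [689.4000244140625, 257.20001220703125], [570.0, 274.5]]
R ((606.9581909179688, -208.32034301757812), (105.1346664428711, 120.80291748046875), 86.77839660644531) 
 [[543.7000122070312, -257.3999938964844], [664.2999877929688, -264.20001220703125], [670.2000122070312, -159.1999969482422], [549.5999755859375, -152.39999389648438]]
lane ((537.3394165039062, 17.620407104492188), (231.74667358398438, 355.9582824707031), 89.61962127685547) 
 [[358.6000061035156, -97.0999984741211], [714.5, -99.4000015258789], [716.0999755859375, 132.3000030517578], [360.1000061035156, 134.6999969482422]]
pot ((757.5521850585938, 43.58656311035156), (40.674835205078125, 40.26424789428711), 18.156797409057617) 
 [[732.0, 56.400001525878906], [744.5, 18.100000381469727], [783.2000122070312, 30.799999237060547], [770.5999755859375, 69.0999984741211]]
```

View pics/crop1.png

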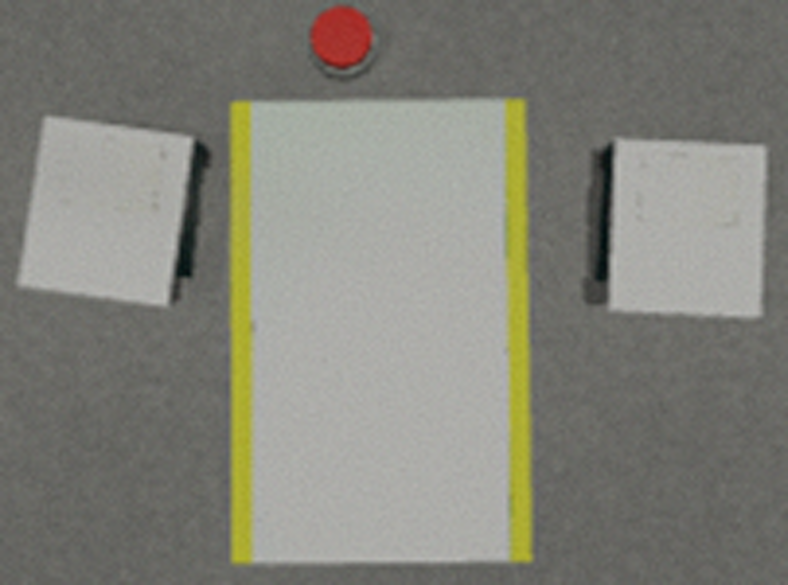

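Lid rectangles come out at about 105 x 121 mm against 110 x 125 nominal, and the lane at 232 x 356 against 232 x 360, so the measurements agree with the given sizes.
- **Left crate:** lip (560,223), front edge (585,219), yaw -8.2°.
- **Right crate:** lip (545,-205), front edge (570,-206), yaw -3.2°.

I'll move over the left crate's lip first.

servo_tool(
  motion=[
    [0,-42,-21,0,0,0,0],
    [0,-42,-21,0,0,0,0],
    [0,-42,-21,0,0,0,0],
    [0,-42,-21,0,0,0,0],
    [0,-42,-21,0,0,0,0],
    [0,-42,-21,0,0,0,0],
    [0,-42,-21,0,0,0,0],
    [0,-42,-21,0,0,0,0],
    [0,-42,-21,0,0,0,0],
    [0,-42,-21,0,0,0,0],
  ],
)

```text
time: 1.1
tool_pos: [502.6, 278.0, 224.9]
tcp_rot: [-179.6, -0.3, 167.8]
ft_force: [0.4, 0.7, 0.4]
finger_gap: -0.2
```

servo_tool(
  motion=[
    [0,-38,-21,10,0,0,0],
    [0,-37,-20,10,0,0,0],
    [0,0,0,30,0,0,-0.035],
    [0,0,0,30,0,0,-0.035],
    [0,0,0,10,0,0,0],
    [0,0,0,0,0,0,0],
  ],
)

```text
time: 1.7
tool_pos: [573.5, 211.5, 130.4]
tcp_rot: [-179.5, -0.3, 171.3]
ft_force: [0.3, 0.3, -0.3]
finger_gap: -0.2
```

servo_tool(
  motion=[
    [0,6,9,6,0,0,0],
    [0,0,0,4,0,0,0],
    [0,0,0,3,0,0,0],
    [0,0,0,3,0,0,0],
    [0,0,0,2,0,0,0],
    [0,0,0,2,0,0,0],
  ],
)

```text
time: 2.3
tool_pos: [570.2, 225.1, 114.7]
tcp_rot: [-179.7, 0.0, 171.4]
ft_force: [1.2, 0.4, -0.3]
finger_gap: -0.2
```

servo_tool(
  motion=[
    [0,3,-3,2,0,0,0],
    [0,0,0,3,0,0,0],
    [0,0,0,3,0,0,0],
  ],
)

```text
time: 2.6
tool_pos: [567.1, 222.5, 109.9]
tcp_rot: [-179.8, 0.1, 171.4]
ft_force: [-18.3, -5.2, 39.4]
finger_gap: 0.0
```

servo_tool(
  motion=[
    [0,7,0,1,0,-0.07,0],
    [0,8,0,1.5,0,-0.07,0],
  ],
)

```text
time: 2.8
tool_pos: [555.8, 224.3, 109.4]
tcp_rot: [-179.9, 8.5, 171.3]
ft_force: [0.0, -0.9, 0.9]
finger_gap: -0.2
```

servo_tool(
  motion=[
    [0,-3,0,3,0,0,0],
    [0,0,0,2,0,0,0],
  ],
)

```text
time: 3.0
tool_pos: [558.0, 225.0, 108.9]
tcp_rot: [180.0, 8.8, 171.3]
ft_force: [-3.7, -4.4, 11.0]
finger_gap: 0.0
```

servo_tool(
  motion=[
    [0,6,0,4.5,0,-0.05,0],
    [0,6,0,4.5,0,-0.05,0],
    [0,6,0,4.5,0,-0.05,0],
  ],
)

```text
time: 3.3
tool_pos: [554.2, 226.7, 106.5]
tcp_rot: [179.6, 18.9, 171.1]
ft_force: [-6.1, -9.8, 24.4]
finger_gap: 0.0
```

```bash
python3 - <<'E'
from h import *
im=snapshot("side");cv2.imwrite("pics/s1.png",cv2.resize(cv2.convertScaleAbs(im[100:300,150:400],alpha=1.5),None,fx=3,fy=3))
E
```

```text
(no output)
```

View pics/s1.png

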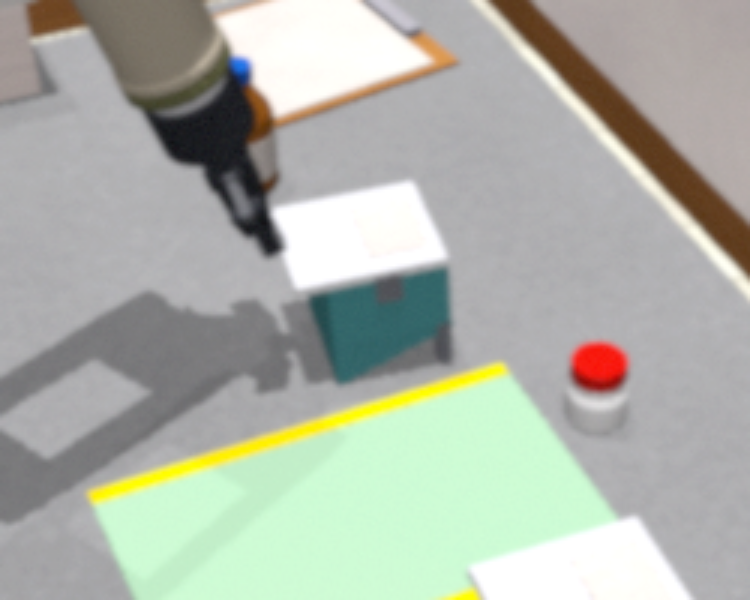

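The side crop shows the finger pressing on the left crate's lip end at (275,245). The crate has just begun to tip: its foot at (445,345) is off the bench. I'll keep following the arc.

servo_tool(
  motion=[
    [0,9,-1,3,0,-0.03,0],
    [0,9,-1,3,0,-0.05,0],
    [0,9,-1,3,0,-0.05,0],
  ],
)

```text
time: 3.65
tool_pos: [535.7, 227.8, 94.0]
tcp_rot: [179.3, 27.2, 170.8]
ft_force: [1.3, -0.2, 0.3]
finger_gap: 0.0
```

servo_tool(
  motion=[
    [0,0,0,4,0,0,0],
    [0,0,0,2,0,0,0],
  ],
)

```text
time: 3.85
tool_pos: [536.1, 227.2, 86.6]
tcp_rot: [179.4, 27.1, 171.0]
ft_force: [-0.2, 0.6, 0.6]
finger_gap: 0.3
```

```bash
python3 - <<'E'
from h import *
im=snapshot("side");cv2.imwrite("pics/s2.png",cv2.resize(cv2.convertScaleAbs(im[100:260,180:340],alpha=1.5),None,fx=3,fy=3))
E
```

```text
(no output)
```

View pics/s2.png

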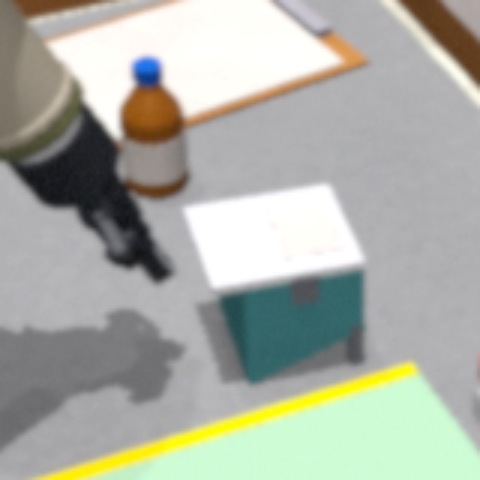

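The crop shows the crate upright again with its lid near (275,235). The finger slipped off the lip because it sat too far out. I'll back off, re-measure the lid and retry further in.

servo_tool(
  motion=[
    [0,0,0,-40,0,0,0],
    [0,0,0,-40,0,0,0],
    [0,0,0,-20,0,0.1,0],
    [0,0,0,0,0,0.14,0],
    [0,0,0,0,0,0.14,0],
    [0,0,0,0,0,0.09,0],
    [0,0,0,0,0,0,0],
  ],
)

```text
time: 4.6
tool_pos: [492.5, 234.1, 180.7]
tcp_rot: [179.1, -1.3, 171.5]
ft_force: [1.0, 0.5, 0.8]
finger_gap: 0.2
```

```bash
cat >> h.py <<'E'
def lid(n,box,z=110,thr=120):
    im=snapshot(n);v=(cv2.cvtColor(im,cv2.COLOR_BGR2HSV)[...,2]>thr).astype(np.uint8);m=np.zeros_like(v);x0,y0,x1,y1=box;m[y0:y1,x0:x1]=v[y0:y1,x0:x1]
    cs,_=cv2.findContours(m,cv2.RETR_EXTERNAL,cv2.CHAIN_APPROX_NONE);c=max(cs,key=cv2.contourArea)
    r=cv2.minAreaRect(np.array([ray(n,q[0],z) for q in c],np.float32));print(np.round(r[0],1),np.round(r[1],1),round(r[2],1),cv2.boxPoints(r).round(1).tolist());return im
def st():
    s=sense();print(s["tool_pos"].round(1),s["tcp_rot"].round(1),s["ft_force"].round(1))
E
python3 -c "
from h import *
lid('top',(208,210,264,275));st()"
```

```text
[626.4 213.1] [105.6 121. ] 81.1 [[558.5, 170.39999389648438], [678.0, 151.60000610351562], [694.2999877929688, 255.89999389648438], [574.7999877929688, 274.70001220703125]]
[492.3 234.2 180.8] [179.1  -1.1 171.5] [0.5 0.  1.1]
```

servo_tool(
  motion=[
    [0,-30,0,0,0,0,0],
    [0,-30,0,15,0,0,0],
    [0,-20,0,20,0,0,0],
    [0,-3,0,15,0,-0.02,0],
    [0,0,0,5,0,0,0],
    [0,0,0,0,0,0,0],
  ],
)

```text
time: 5.25
tool_pos: [576.2, 223.6, 123.2]
tcp_rot: [179.1, 0.7, 171.6]
ft_force: [0.2, 0.6, 0.0]
finger_gap: 0.2
```

servo_tool(
  motion=[
    [0,-1,-2,6,0,0,0],
    [0,0,0,4,0,0,0],
    [0,0,0,1.5,0,0,0],
    [0,0,0,1.5,0,0,0],
  ],
)

```text
time: 5.65
tool_pos: [577.3, 222.8, 112.7]
tcp_rot: [179.0, 0.9, 171.7]
ft_force: [-0.2, 0.3, 0.6]
finger_gap: -0.3
```

servo_tool(
  motion=[
    [0,0,0,3,0,0,0],
    [0,3,0,3,0,-0.02,0],
    [0,5,0,3,0,-0.04,0],
  ],
)

```text
time: 5.95
tool_pos: [575.1, 223.7, 110.0]
tcp_rot: [178.8, 5.1, 171.6]
ft_force: [-1.0, -4.9, 14.3]
finger_gap: 0.1
```

servo_tool(
  motion=[
    [0,7,0,4,0,-0.06,0],
    [0,7,0,4,0,-0.06,0],
  ],
)

```text
time: 6.15
tool_pos: [569.5, 225.1, 109.5]
tcp_rot: [178.6, 13.0, 171.3]
ft_force: [-4.5, -8.5, 21.1]
finger_gap: 0.0
```

servo_tool(
  motion=[
    [0,12,-1,2,0,-0.02,0],
    [0,12,-1,2.5,0,-0.03,0],
  ],
)

```text
time: 6.35
tool_pos: [550.6, 227.3, 104.8]
tcp_rot: [178.3, 16.6, 171.2]
ft_force: [1.2, 0.6, 2.4]
finger_gap: 0.3
```

servo_tool(
  motion=[
    [0,7,-1,6,0,-0.02,0],
    [0,10,-1,5,0,-0.04,0],
  ],
)

```text
time: 6.55
tool_pos: [543.5, 229.9, 101.1]
tcp_rot: [177.9, 21.0, 170.9]
ft_force: [-15.8, -9.5, 31.4]
finger_gap: 0.4
```

servo_tool(
  motion=[
    [0,11,-2,3,0,-0.05,0.01],
    [0,11,-2,3,0,-0.05,0.01],
  ],
)

```text
time: 6.75
tool_pos: [529.1, 230.8, 93.7]
tcp_rot: [176.8, 27.5, 169.2]
ft_force: [-0.8, -0.1, 3.1]
finger_gap: -0.2
```

servo_tool(
  motion=[
    [0,9,-1,5,0,-0.05,0],
    [0,11,-1,4,0,-0.07,0],
  ],
)

```text
time: 6.95
tool_pos: [519.2, 235.0, 82.7]
tcp_rot: [175.9, 35.1, 168.3]
ft_force: [-3.4, -2.7, 4.0]
finger_gap: -0.2
```

servo_tool(
  motion=[
    [0,11,-3,4,0,-0.06,0],
    [0,11,-3,4,0,-0.06,0],
  ],
)

```text
time: 7.15
tool_pos: [506.9, 235.7, 66.5]
tcp_rot: [174.8, 42.4, 167.4]
ft_force: [-3.9, -0.9, 4.7]
finger_gap: 0.3
```

servo_tool(
  motion=[
    [0,12,-2,4,0,-0.05,0],
    [0,12,-2,4,0,-0.05,0],
    [0,12,-2,3,0,-0.03,0],
  ],
)

```text
time: 7.45
tool_pos: [486.4, 237.4, 35.5]
tcp_rot: [173.4, 49.8, 165.8]
ft_force: [2.1, -1.2, 2.1]
finger_gap: 0.3
```

servo_tool(
  motion=[
    [0,0,0,-20,0,0,0],
    [0,0,0,-40,0,0,0],
    [0,0,0,-40,0,0,0],
    [0,0,0,-20,0,0.14,0],
    [0,0,0,0,0,0.14,0],
    [0,0,0,-20,0,0.14,0],
    [0,0,0,-20,0,0.14,0],
    [0,0,0,-20,0,0.14,0],
    [0,0,0,-20,0,0.14,0],
  ],
)

```text
time: 8.35
tool_pos: [356.7, 254.4, 176.5]
tcp_rot: [176.1, 4.5, 170.9]
ft_force: [0.2, 0.5, -0.4]
finger_gap: -0.1
```

```bash
python3 - <<'E'
from h import *
st()
a=snapshot("top")[190:310,200:360];b=snapshot("side")[120:270,180:340]
a=cv2.resize(a,(640,480));b=cv2.resize(b,(512,480))
cv2.imwrite("pics/c3.png",cv2.resize(cv2.convertScaleAbs(np.hstack([a,b]),alpha=1.5),None,fx=.69,fy=.69))
E
```

```text
[356.7 254.4 176.5] [176.1   4.5 170.9] [ 0.2  0.5 -0.4]
```

View pics/c3.png

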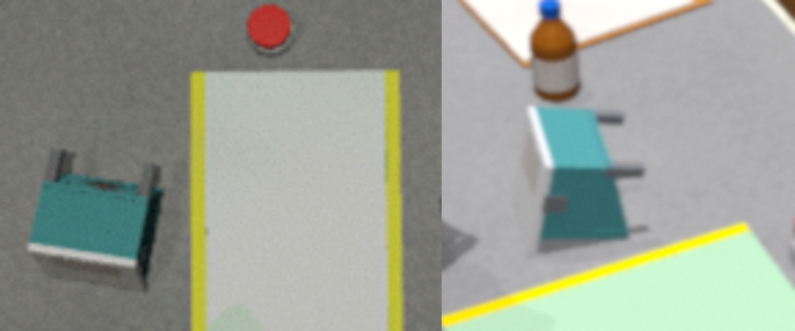

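The left crate lies on its front, with its feet pointing away at (55,165) and (150,175) in the top crop. There is possibly a reddish spot between them at about (100,183). Next is the right crate.

servo_tool(
  motion=[
    [0,-24,-38,-10,0,0,0],
    [0,-24,-38,-10,0,0,0],
    [0,-24,-38,0,0,0,0],
    [0,-24,-38,0,0,0,0],
    [0,-24,-38,0,0,0,0],
    [0,-24,-38,0,0,0,0],
    [0,-24,-38,0,0,0,0],
    [0,-24,-38,0,0,0,0],
    [0,-24,-38,0,0,0,0],
    [0,-24,-38,0,0,0,0],
  ],
)

```text
time: 9.45
tool_pos: [538.9, -170.3, 191.1]
tcp_rot: [176.6, 5.4, 171.0]
ft_force: [1.0, 1.1, 0.7]
finger_gap: -0.1
```

```bash
python3 - <<'E'
from h import *
im=snapshot("top");
for nm,a in(("now",im),("before",cv2.imread("pics/top0.png"))):
    c=a.astype(int);m=(c[...,2]-np.maximum(c[...,1],c[...,0])>12);m[:215]=0
    ys,xs=np.nonzero(m[:,205:265]);print(nm,len(xs),list(zip(xs+205,ys))[:20])
E
```

```text
now 1 [(np.int64(236), np.int64(257))]
before 0 []
```

servo_tool(
  motion=[
    [0,-12,-12,0,0,0,0],
    [0,-8,-10,0,0.06,0.05,-0.05],
    [0,0,0,10,0,0.05,-0.05],
    [0,0,0,0,0,0,0],
  ],
)

```text
time: 9.9
tool_pos: [555.9, -205.0, 175.7]
tcp_rot: [-179.1, -0.7, 176.5]
ft_force: [-0.3, 0.1, -0.1]
finger_gap: -0.3
```

servo_tool(
  motion=[
    [0,-1,0,25,-0.01,0,0],
    [0,0,0,20,0,-0.02,0],
    [0,0,0,8,0,0,0],
    [0,0,0,2,0,0,0],
    [0,0,0,0,0,0,0],
  ],
)

```text
time: 10.4
tool_pos: [556.7, -203.5, 119.8]
tcp_rot: [-179.5, 0.8, 176.3]
ft_force: [0.3, 0.3, -0.4]
finger_gap: -0.0
```

servo_tool(
  motion=[
    [0,-2,-1,5,0,0,0],
    [0,0,0,3,0,0,0],
    [0,2,0,3,0,-0.02,0],
    [0,5,0,3,0,-0.02,0],
  ],
)

```text
time: 10.8
tool_pos: [555.8, -205.5, 109.9]
tcp_rot: [-179.3, 3.7, 176.3]
ft_force: [-1.4, 4.1, 16.3]
finger_gap: 0.0
```

servo_tool(
  motion=[
    [0,9,0,4,0,-0.05,0],
    [0,10,0,4,0,-0.05,0],
    [0,11,0,4,0,-0.05,0],
  ],
)

```text
time: 11.1
tool_pos: [535.9, -204.9, 105.6]
tcp_rot: [-179.1, 13.8, 176.5]
ft_force: [-3.3, 6.6, 16.4]
finger_gap: 0.4
```

servo_tool(
  motion=[
    [0,11,-0.5,3.5,0,-0.05,0],
    [0,11,-0.5,3.5,0,-0.05,0],
    [0,11,-0.5,3.5,0,-0.05,0],
  ],
)

```text
time: 11.4
tool_pos: [512.1, -205.6, 95.0]
tcp_rot: [-178.7, 23.7, 176.8]
ft_force: [-5.4, 5.0, 12.3]
finger_gap: -0.3
```

servo_tool(
  motion=[
    [0,11,-0.5,3.5,0,-0.06,0],
    [0,11,-0.5,3.5,0,-0.06,0],
    [0,11,-0.5,3.5,0,-0.06,0],
  ],
)

```text
time: 11.7
tool_pos: [490.4, -208.2, 77.4]
tcp_rot: [-178.0, 35.1, 177.4]
ft_force: [-3.9, 2.5, 4.3]
finger_gap: 0.1
```

servo_tool(
  motion=[
    [0,11,1,4,0,-0.06,0],
    [0,12,1,4,0,-0.06,0],
    [0,12,1,4,0,-0.05,0],
    [0,12,1,4,0,-0.04,0],
    [0,10,1,2,0,0,0],
  ],
)

```text
time: 12.2
tool_pos: [513.7, -194.1, 75.1]
tcp_rot: [-176.3, 42.9, 175.0]
ft_force: [-6.3, 1.5, 5.2]
finger_gap: 0.1
```

```bash
python3 - <<'E'
from h import *
st();print(sense()["joint_pos"].round(1))
b=snapshot("side")[220:400,240:420]
cv2.imwrite("pics/c4.png",cv2.resize(cv2.convertScaleAbs(b,alpha=1.5),(480,480)))
E
```

```text
[ 513.7 -194.1   75.1] [-176.3   42.9  175. ] [-6.3  1.5  5.2]
[ -38.6  -25.7  143.1   40.8   29.5 -152.3]
```

View pics/c4.png

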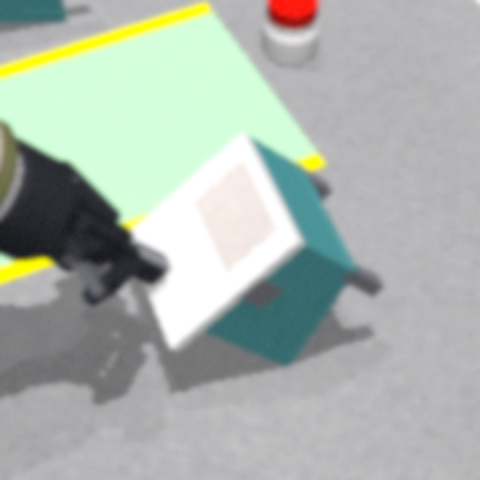

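The crop shows the right crate at about 0.7–0.8 rad, leaning on the finger at (150,265). Joint 6 has hit its limit at -152.3°. I'll spin the tool about its own axis to free joint 6 while holding contact.

servo_tool(
  motion=[
    [0,1,0,1,0,0,0.14],
    [0,1,0,1,0,0,0.14],
    [0,1,0,1,0,0,0.14],
  ],
)

```text
time: 12.55
tool_pos: [513.9, -195.1, 71.3]
tcp_rot: [161.8, 39.8, 142.2]
ft_force: [-5.5, 1.1, 5.5]
finger_gap: 0.2
```

```bash
python3 - <<'E'
from h import *
st();print(sense()["joint_pos"].round(1));print(ray("side",(348.75,355.75),0),ray("side",(338,353),0))
E
```

```text
[ 513.9 -195.1   71.3] [161.8  39.8 142.2] [-5.5  1.1  5.5]
[ -38.6  -25.   143.1   41.7   28.8 -128.6]
[ 592.49702481 -258.95630394] [ 575.92035445 -243.7420309 ]
```

```bash
cat >> h.py <<'E'
from scipy.spatial.transform import Rotation as Ro
def tool(shift,rot=(0,0,0)):
    R=Ro.from_euler("xyz",sense()["tcp_rot"],degrees=True)
    print("z",R.as_matrix()[:,2].round(2),"shift",R.inv().apply(shift).round(1),"rot",R.inv().apply(rot).round(3))
E
python3 -c "
from h import *
tool((-8,0,-8),(0,.1,0))"
```

```text
z [ 0.67 -0.13 -0.73] shift [10.  -5.3  0.5] rot [ 0.047  0.087 -0.013]
```

servo_tool(
  motion=[
    [0,11,-6,2,0.04,0.08,0.05],
    [0,11,-6,2,0.04,0.08,0.05],
  ],
)

```text
time: 12.75
tool_pos: [496.5, -194.8, 52.1]
tcp_rot: [164.1, 29.6, 138.3]
ft_force: [-0.1, -0.0, 0.3]
finger_gap: -0.1
```

```bash
python3 - <<'E'
from h import *
st();print(sense()["joint_pos"].round(1));tool((-8,0,-8),(0,.1,0))
E
```

```text
[ 496.5 -194.8   52.1] [164.1  29.6 138.3] [-0.1 -0.   0.3]
[ -35.9  -20.8  137.8   23.3   34.4 -104.4]
z [ 0.54 -0.11 -0.84] shift [ 9.1 -6.2  2.4] rot [ 0.058  0.081 -0.011]
```

servo_tool(
  motion=[
    [0,10,-7,5,0.02,0.03,0],
    [0,8,-5,3,0,0,0],
  ],
)

```text
time: 12.95
tool_pos: [483.4, -196.6, 35.8]
tcp_rot: [165.6, 28.0, 138.8]
ft_force: [-0.0, -0.2, 0.6]
finger_gap: -0.2
```

```bash
python3 - <<'E'
from h import *
st();print(sense()["joint_pos"].round(1));tool((-40,0,0));tool((0,0,40))
b=snapshot("side")[220:400,240:420]
cv2.imwrite("pics/c5.png",cv2.resize(cv2.convertScaleAbs(b,alpha=1.5),(480,480)))
E
```

```text
[ 483.4 -196.6   35.8] [165.6  28.  138.8] [-0.  -0.2  0.6]
[ -36.2  -19.7  138.1   21.5   34.4 -103.5]
z [ 0.51 -0.11 -0.86] shift [ 26.6 -22.  -20.2] rot [0. 0. 0.]
z [ 0.51 -0.11 -0.86] shift [-18.8   8.8 -34.2] rot [0. 0. 0.]
```

View pics/c5.png

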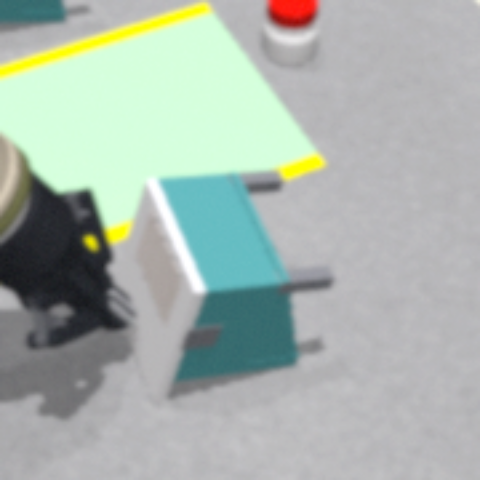

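The right crate now lies on its front too, with its feet pointing away at (265,182) and (310,278). The undersides face +x, so I'll back off and view them with the wrist camera.

servo_tool(
  motion=[
    [0,26,-22,-20,0,0,0],
    [0,8,-13,-54,0,0,0],
    [0,-5,0,-50,0.05,0.1,0],
    [0,0,0,-40,0.05,0.1,0],
    [0,0,0,-30,0.05,0.1,0],
    [0,0,0,-20,0.05,0.1,0],
    [0,0,0,0,0,0,0],
  ],
)

```text
time: 13.7
tool_pos: [372.2, -201.6, 212.9]
tcp_rot: [178.3, 4.1, 142.3]
ft_force: [-0.3, 0.4, 0.2]
finger_gap: 0.1
```

```bash
python3 - <<'E'
from h import *
st();print(sense()["joint_pos"].round(1));p=camera_params("wrist");print(p)
R=Ro.from_euler("xyz",sense()["tcp_rot"],degrees=True);M=R.as_matrix()
T=np.array(p["tool_from_camera"]);print("cam world",M@T[:3,3]+sense()["tool_pos"],"look",M@T[:3,2]); print(M.round(2))
E
```

```text
[ 372.2 -201.6  212.9] [178.3   4.1 142.3] [-0.3  0.4  0.2]
[-36.8 -25.5 116.9   1.7  84.6 -89.3]
{'fx': 427.97892864049834, 'fy': 427.97892864049834, 'cx': 328.77542287629984, 'cy': 234.061837804314, 'tool_from_camera': array([[ 1.86688203e-04, -9.45768001e-01, -3.24842813e-01,
         8.41135678e+01],
       [ 9.99999491e-01,  4.98515237e-04, -8.76706025e-04,
         3.23619202e-01],
       [ 9.91099597e-04, -3.24842484e-01,  9.45767613e-01,
        -1.42636359e+02],
       [ 0.00000000e+00,  0.00000000e+00,  0.00000000e+00,
         1.00000000e+00]])}
cam world [ 295.3789117  -147.21750808  349.16673297] look [ 0.32633867 -0.21775139 -0.9198301 ]
[[-0.79  0.61  0.07]
 [ 0.61  0.79 -0.02]
 [-0.07  0.03 -1.  ]]
```

servo_tool(
  motion=[
    [0,0,0,0,0,0,0.148],
    [0,0,0,0,0,0,0.148],
    [0,0,0,0,0,0,0.148],
    [0,0,0,0,0,0,0.148],
    [0,0,0,0,0,0,0.148],
    [0,0,0,0,0,0,0.148],
    [0,0,0,0,0,0,0.148],
    [0,0,0,0,0,0,0.148],
    [0,0,0,0,0,0,0.148],
    [0,0,0,0,0,0,0.148],
  ],
)

```text
time: 14.7
tool_pos: [370.4, -193.0, 196.7]
tcp_rot: [175.1, -3.1, 56.7]
ft_force: [-0.4, -0.4, 0.1]
finger_gap: -0.1
```

servo_tool(
  motion=[
    [0,0,0,0,0,0,0.148],
    [0,0,0,0,0,0,0.148],
    [0,0,0,0,0,0,0.148],
    [0,0,0,0,0,0,0.148],
    [0,0,0,0,0,0,0.148],
    [0,0,0,0,0,0,0.148],
    [0,0,0,0,0,0,0.1],
  ],
)

```text
time: 15.4
tool_pos: [367.4, -186.3, 183.8]
tcp_rot: [-179.3, -6.8, -1.0]
ft_force: [0.8, -0.4, -0.0]
finger_gap: -0.3
```

servo_tool(
  motion=[
    [0,30,3,-15,0,0,0],
    [0,42,3,-3,0,0,0],
    [0,42,3,0,0,-0.03,0],
    [0,42,3,0,0,-0.03,0],
    [0,42,3,0,0,-0.04,0],
    [0,42,0,-5,0,-0.06,0],
    [0,40,0,-10,0,-0.08,0],
    [0,10,0,-5,0,-0.06,0],
    [0,0,0,0,0,0,0],
  ],
)

```text
time: 16.3
tool_pos: [650.2, -201.6, 223.5]
tcp_rot: [-177.9, 9.3, -0.3]
ft_force: [0.3, -0.9, -0.2]
finger_gap: -0.1
```

```bash
python3 - <<'E'
from h import *
st();im=snapshot("wrist");cv2.imwrite("pics/w6.png",cv2.convertScaleAbs(im,alpha=1.3))
c=im.astype(int);m=(c[...,2]-np.maximum(c[...,1],c[...,0])>40);print(m.sum())
E
```

```text
[ 650.2 -201.6  223.5] [-177.9    9.3   -0.3] [ 0.3 -0.9 -0.2]
8977
```

View pics/w6.png

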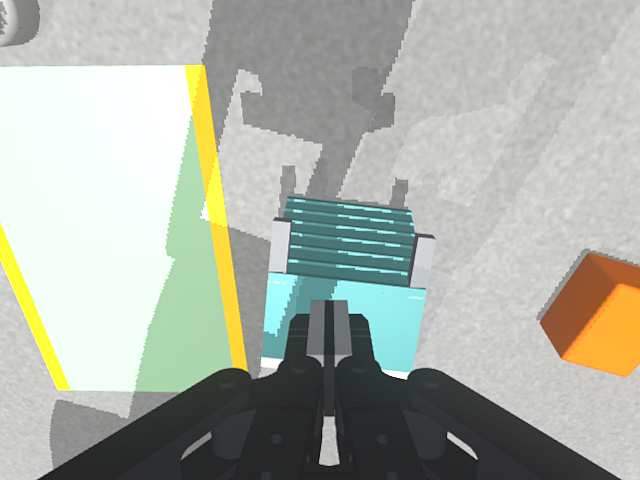

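The wrist view shows the right crate's underside as bare ribs, cols 288–413 and rows 195–290, with no red ring. So the left crate should be the stamped one. I'll check it by the same view.

servo_tool(
  motion=[
    [0,0,-45,-2,0,0,0],
    [0,0,-45,-2,0,0,0],
    [0,0,-45,-2,0,0,0],
    [0,0,-45,-2,0,0,0],
    [0,0,-45,-2,0,0,0],
    [0,0,-45,-2,0,0,0],
    [0,0,-45,-2,0,0,0],
    [0,0,-45,-2,0,0,0],
    [0,0,-45,-2,0,0,0],
    [0,0,-10,0,0,0,0],
  ],
)

```text
time: 17.35
tool_pos: [644.8, 219.4, 261.6]
tcp_rot: [-176.6, 7.8, -0.4]
ft_force: [-0.6, 0.3, 0.4]
finger_gap: -0.1
```

```bash
python3 - <<'E'
from h import *
im=snapshot("wrist");st();print(sense()["joint_pos"].round(1));cv2.imwrite("pics/w7.png",cv2.convertScaleAbs(im,alpha=1.3))
E
```

```text
[644.9 218.9 261.6] [-176.6    7.8   -0.4] [-1.1  0.9 -0.2]
[ 11.8  26.3  60.    5.1 100.5 103. ]
```

View pics/w7.png

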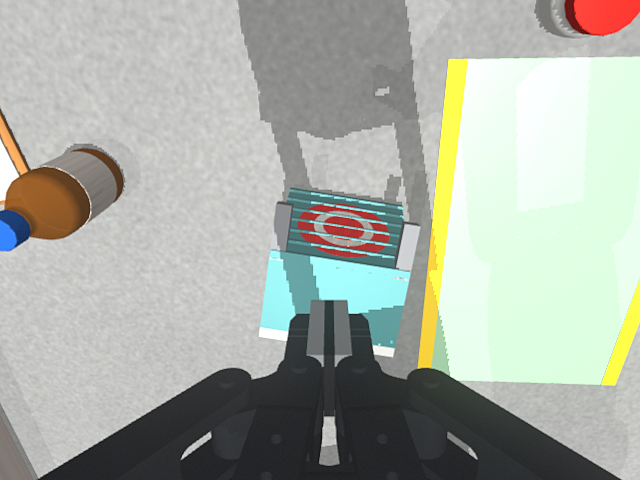

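The left crate's underside carries the red ring at about (345,228), so it is the stamped one. Now I'll work out its pose and the bottle's.

```bash
cat >> h.py <<'E'
def wray(uv,z):
    p=camera_params("wrist");s=sense();M=Ro.from_euler("xyz",s["tcp_rot"],degrees=True).as_matrix();T=np.array(p["tool_from_camera"])
    o=M@T[:3,3]+s["tool_pos"];d=M@T[:3,:3]@np.array([(uv[0]-p["cx"])/p["fx"],(uv[1]-p["cy"])/p["fy"],1]);return (o+d*(z-o[2])/d[2])[:2].round(1)
E
python3 - <<'E'
from h import *
for uv,z in(((290,188),0),((407,207),0),((270,250),97),((411,271),97),((258,337),123),((394,356),123),((95,155),0),((465,58),0)): print(uv,z,wray(uv,z))
print(ray("top",(200+30/2.76,190+245/2.76),123),ray("top",(200+135/2.76,190+263/2.76),123),ray("top",(153,249),130))
E
```

```text
(290, 188) 0 [599.3 273.1]
(407, 207) 0 [580.2 158.4]
(270, 250) 97 [583.6 276.5]
(411, 271) 97 [566.3 164.4]
(258, 337) 123 [517.3 286.7]
(394, 356) 123 [501.3 176.4]
(95, 155) 0 [632.1 461.7]
(465, 58) 0 [715.6 119.4]
[524.16378572 282.49056513] [505.31733402 176.38598891] [607.99785967 443.22416686]
```

The stamped crate's front edge runs (599,273)–(580,158) on the bench, with yaw about -9°. The bottle stands at about (610,461). I'll push the crate's left side with closed fingers and the tool leaning outward. To keep the wrist camera away from the bottle I'll first turn the tool half round.

servo_tool(
  motion=[
    [0,0,0,-1,0,0,-0.149],
    [0,0,0,-1,0,0,-0.149],
    [0,0,0,-1,0,0,-0.149],
    [0,0,0,-1,0,0,-0.149],
    [0,0,0,-1,0,0,-0.149],
    [0,0,0,-1,0,0,-0.149],
    [0,0,0,-1,0,0,-0.149],
    [0,0,0,-1,0,0,-0.149],
    [0,0,0,-1,0,0,-0.149],
    [0,0,0,-1,0,0,-0.149],
  ],
)

```text
time: 18.4
tool_pos: [640.6, 198.5, 272.9]
tcp_rot: [-172.6, -3.6, 84.9]
ft_force: [-0.3, -0.1, -0.2]
finger_gap: 0.1
```

servo_tool(
  motion=[
    [0,0,0,-1,0,0,-0.149],
    [0,0,0,-1,0,0,-0.149],
    [0,0,0,-1,0,0,-0.149],
    [0,0,0,-1,0,0,-0.149],
    [0,0,0,-1,0,0,-0.149],
    [0,0,0,-1,0,0,-0.149],
    [0,0,0,-1,0,0,-0.149],
    [0,0,0,-1,0,0,-0.149],
    [0,0,0,-1,0,0,-0.149],
    [0,0,0,-1,0,0,-0.149],
  ],
)

```text
time: 19.4
tool_pos: [636.2, 174.1, 283.5]
tcp_rot: [176.1, -6.9, 171.3]
ft_force: [0.7, 0.7, 0.1]
finger_gap: 0.1
```

```bash
python3 - <<'E'
from h import *
st();s=sense();print(s["joint_pos"].round(1));T=s["tool_pos"]
tool(np.array([550,325,220])-T,(-.7,0,0))
E
```

```text
[636.2 174.1 283.5] [176.1  -6.9 171.3] [0.7 0.7 0.1]
[  7.7  21.   64.5   5.8 100.  -72.6]
z [-0.11  0.09 -0.99] shift [ 99.7 130.6  85.1] rot [ 0.687 -0.112  0.076]
```

servo_tool(
  motion=[
    [0,25,33,8,0,0,0],
    [0,25,33,8,0,0,0],
    [0,25,33,8,0,0,0],
    [0,20,28,8,0.13,-0.04,0],
    [0,0,0,0,0.13,-0.04,0],
    [0,0,0,0,0.13,-0.04,0],
    [0,0,0,0,0.13,-0.02,0],
    [0,0,0,0,0.13,0,0],
    [0,0,0,0,0.13,0,0],
  ],
)

```text
time: 20.3
tool_pos: [558.4, 296.0, 279.0]
tcp_rot: [-138.9, 2.1, 172.1]
ft_force: [1.6, -0.6, -1.2]
finger_gap: -0.0
```

```bash
python3 - <<'E'
from h import *
st();s=sense();print(s["joint_pos"].round(1));T=s["tool_pos"]
tool(np.array([556,325,45])-T,(-.1,0,0))
E
```

```text
[558.4 296.  279. ] [-138.9    2.1  172.1] [ 1.6 -0.6 -1.2]
[ 38.9  39.3  49.5 -32.3 118.4 -51.1]
z [-0.06 -0.66 -0.75] shift [ 15.1 175.  157.3] rot [ 0.099 -0.013  0.006]
```

servo_tool(
  motion=[
    [0,3,30,28,0,0,0],
    [0,3,30,31,0,0,0],
    [0,3,30,31,0,0,0],
    [0,3,25,26,0,0,0],
    [0,1,15,15,0,0,0],
    [0,0,0,0,0,0,0],
  ],
)

```text
time: 20.9
tool_pos: [552.5, 297.5, 84.6]
tcp_rot: [-138.8, 1.4, 172.1]
ft_force: [-0.0, 0.0, -0.4]
finger_gap: -0.1
```

```bash
python3 - <<'E'
from h import *
st();s=sense();T=s["tool_pos"]
tool(np.array([555,305,42])-T);tool((0,-10,0));tool((0,0,10));tool((10,0,0))
E
```

```text
[552.5 297.5  84.6] [-138.8    1.4  172.1] [-0.   0.  -0.4]
z [-0.07 -0.66 -0.75] shift [-0.4 34.  26.9] rot [0. 0. 0.]
z [-0.07 -0.66 -0.75] shift [-1.4 -7.4  6.6] rot [0. 0. 0.]
z [-0.07 -0.66 -0.75] shift [-0.2 -6.6 -7.5] rot [0. 0. 0.]
z [-0.07 -0.66 -0.75] shift [-9.9  1.2 -0.7] rot [0. 0. 0.]
```

servo_tool(
  motion=[
    [0,0,17,14,0,0,0],
    [0,0,14,11,0,0,0],
    [0,0,0,0,0,0,0],
    [0,-1,-7,7,0,0,0],
    [0,-1,-7,7,0,0,0],
    [0,-1,-7,7,0,0,0],
  ],
)

```text
time: 21.5
tool_pos: [558.9, 274.1, 52.7]
tcp_rot: [-139.4, 1.9, 172.0]
ft_force: [0.4, 2.2, -1.6]
finger_gap: -0.1
```

servo_tool(
  motion=[
    [0,1,4,-4,0,0,0],
    [0,10,6,8,0,0,0],
    [0,0,0,0,0,0,0],
    [0,-1,-6,7,0,0,0],
    [0,-1,-7,7,0,0,0],
    [0,-1,-7,7,0,0,0],
    [0,-1,-7,7,0,0,0],
  ],
)

```text
time: 22.2
tool_pos: [548.4, 242.1, 42.1]
tcp_rot: [-139.7, 2.2, 172.1]
ft_force: [0.7, 5.3, 2.7]
finger_gap: -0.1
```

servo_tool(
  motion=[
    [0,-1,-7,7,0,0,0],
    [0,-1,-7,7,0,0,0],
    [0,-1,-7,7,0,0,0],
    [0,-1,-7,7,0,0,0],
    [0,-1,-7,7,0,0,0],
  ],
)

```text
time: 22.7
tool_pos: [547.2, 187.8, 38.9]
tcp_rot: [-139.8, 2.2, 172.1]
ft_force: [-0.4, 5.5, 3.8]
finger_gap: 0.1
```

```bash
python3 - <<'E'
from h import *
a=snapshot("top")[190:340,200:400];b=snapshot("side")[120:345,170:400]
cv2.imwrite("pics/c8.png",cv2.convertScaleAbs(np.hstack([cv2.resize(a,(480,360)),cv2.resize(b,(320,313))[:313] if 0 else cv2.copyMakeBorder(cv2.resize(b,(320,313)),0,47,0,0,cv2.BORDER_CONSTANT)]),alpha=1.5))
tool((0,-10,0));tool((10,0,0))
E
```

```text
z [-0.06 -0.64 -0.76] shift [-1.4 -7.5  6.4] rot [0. 0. 0.]
z [-0.06 -0.64 -0.76] shift [-9.9  1.3 -0.6] rot [0. 0. 0.]
```

View pics/c8.png

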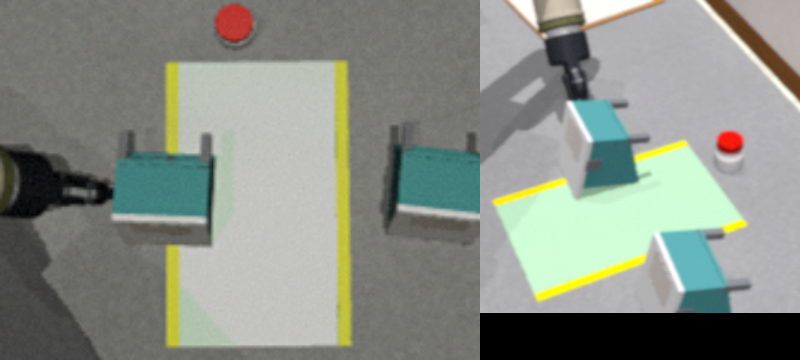

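The stamped crate, with its lid edge at (113–212, 218) in the top crop, is sliding squarely and is half over the left line. I need about 108 mm more.

servo_tool(
  motion=[
    [0,-1,-7.5,6.5,0,0,0],
    [0,-1,-7.5,6.5,0,0,0],
    [0,-1,-7.5,6.5,0,0,0],
    [0,-1,-7.5,6.5,0,0,0],
    [0,-1,-7.5,6.5,0,0,0],
    [0,-1,-7.5,6.5,0,0,0],
    [0,-1,-7.5,6.5,0,0,0],
    [0,-1,-7,6,0,0,0],
    [0,-1,-5,4,0,0,0],
  ],
)

```text
time: 23.7
tool_pos: [543.4, 95.7, 37.9]
tcp_rot: [-139.7, 2.2, 172.1]
ft_force: [-0.8, 3.7, 1.8]
finger_gap: 0.1
```

```bash
python3 - <<'E'
from h import *
im=snapshot("top");hsv=cv2.cvtColor(im,cv2.COLOR_BGR2HSV)
m=cv2.inRange(hsv,(80,90,40),(100,255,255));m[:200]=0;m[300:]=0
cs,_=cv2.findContours(m,cv2.RETR_EXTERNAL,cv2.CHAIN_APPROX_NONE)
for c in cs:
    if cv2.contourArea(c)>200:
        r=cv2.minAreaRect(np.array([ray("top",q[0],110) for q in c],np.float32));print(r)
tool((0,-10,0));tool((0,40,0))
E
```

```text
((561.2171020507812, -205.98626708984375), (110.43161010742188, 68.90650177001953), 83.83771514892578)
((564.515625, 38.2907600402832), (68.07814025878906, 109.22926330566406), 9.048084259033203)
z [-0.06 -0.64 -0.76] shift [-1.4 -7.5  6.4] rot [0. 0. 0.]
z [-0.06 -0.64 -0.76] shift [  5.5  30.1 -25.8] rot [0. 0. 0.]
```

servo_tool(
  motion=[
    [0,-1,-7,6,0,0,0],
    [0,-1,-6,5,0,0,0],
    [0,3,16,-13,0,0,0],
    [0,5,30,-26,0,0,0],
    [0,2,5,-40,0,0,0],
    [0,0,-15,-40,0,0,0],
    [0,0,-15,-40,0,0,0],
    [0,0,0,0,0,0,0],
  ],
)

```text
time: 24.55
tool_pos: [542.9, 193.5, 143.7]
tcp_rot: [-139.1, 1.6, 171.8]
ft_force: [0.0, 1.0, 0.1]
finger_gap: 0.1
```

```bash
python3 - <<'E'
from h import *
st()
im=snapshot("top");hsv=cv2.cvtColor(im,cv2.COLOR_BGR2HSV)
m=cv2.inRange(hsv,(80,90,40),(100,255,255));m[:200]=0;m[300:]=0
cs,_=cv2.findContours(m,cv2.RETR_EXTERNAL,cv2.CHAIN_APPROX_NONE)
for c in cs:
    if cv2.contourArea(c)>200:
        r=cv2.minAreaRect(np.array([ray("top",q[0],110) for q in c],np.float32));print(r)
a=im[180:340,140:420];b=snapshot("side")[90:400,160:400]
a=cv2.resize(a,(525,300));b=cv2.resize(b,(232,300))
cv2.imwrite("pics/c9.png",cv2.convertScaleAbs(np.hstack([a,b]),alpha=1.5))
E
```

```text
[542.9 193.5 143.7] [-139.1    1.6  171.8] [0.  1.  0.1]
((561.2308959960938, -205.85867309570312), (110.68831634521484, 68.90650177001953), 83.83769989013672)
((567.9053955078125, 18.16863250732422), (67.01083374023438, 107.125), 13.589526176452637)
```

View pics/c9.png

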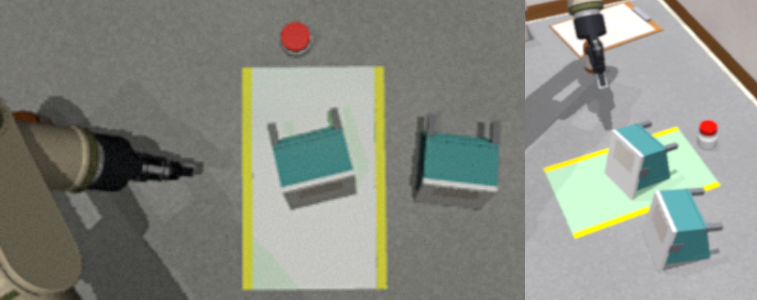

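```bash
python3 -c "
from h import *
st();print(hand_in())"
```

```text
[540.7 191.  138.5] [-138.9    1.3  171.7] [ 0.5  0.1 -0.5]
the job is handed in; nothing more can be done
None
```

I tipped both crates onto their fronts and pushed the stamped one into the lane. The job is handed in at about 25 s of the 72 s allowed.

- **Stamp:** the wrist camera showed the red ring under the left crate and bare ribs under the right one.
- **Stamped crate:** it lies on its front, centred at y ≈ 18 mm (lane centre 17.6 mm) and turned about 13°. It is wholly between the yellow lines and short of both lane ends.
- **Plain crate:** it lies on its front where it was tipped, and did not move during the push.
- **Bystanders:** the pot stands clear in the last picture, and nothing came into contact with the orange box. The arm partly hides the bottle there, but no force or contact near it was recorded.
- **Robot:** it ended clear of everything, with about 0 N at the wrist.

Not everything went smoothly:

- **Left crate:** on the first try the finger slipped off the lip. The crate dropped back upright and moved about 4 mm, and that press briefly reached 39 N at the fingertip.
- **Right crate:** joint 6 reached its range limit partway through tipping. That pushed the crate about 20 mm away from the robot before I freed the joint and finished.

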